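# Turn the board over and hold the contact slide at the mark

## Robot

A 6-joint arm with a two-finger parallel gripper is mounted at the origin on the work surface. World frame = base frame: x ahead of the robot, y to its left, z up, the work surface at z = 0. Lengths are in m, angles in rad, forces in N, time in s.
With the tool pointing down it reaches from about 0.225 to 0.725 m from the base axis. Payload 3.1 kg.
Tool frame: the origin (TCP) lies midway between the tips of the shut fingers; the grasp point (between the pads) lies 19 mm behind it; z points along the fingers, y is the line along which they close (so a half turn about z gives the same grasp; the last joint's range is limited). The gripper opens to 85 mm and grips with 20 to 120 N. Pads are 22 mm wide; open, the fingers measure 114 mm over their backs; the gripper's body (76 mm by 85 mm) begins 54 mm behind the grasp point. The pads swing forward as they close: fully open they stand 13 mm farther back than shut.
Start: joints at [-0.128, 0.048, 0.099, 1.622, 0, 1.443], TCP at [0.525, -0, 0.231] pointing down, gripper open.
Joint ranges: [-2.91, 2.91], [-0.99, 1.94], [-1.21, 1.42], [-2.12, 2.29], [-1.49, 1.47], [-3.14, 3.14]. Speed limits (rad/s): [2.79, 2.79, 3.14, 3.14, 3.14, 3.14].

## Interface

Orientations are given as a unit quaternion [w, x, y, z].
In Python, from cell import telemetry, read_camera, arm gives the robot as it stands. The module is installed in compiled form; this text tells all that it offers.
- The arm moves only by the tool send_rows, never from a script. Its argument "rows" is a list of rows, each a list of 4 numbers: the shift along the tool's x, y, z in units of 25 mm (1.0 is 25 mm), then the turn about the tool's z in rad. In form: [[tx, ty, tz, spin], ...]. A call has 1 to 10 rows; each row is the pose to reach, as a shift and turn from the pose commanded when the call began, along the tool's axes at that moment; what a row does not reach only later rows make up. A row lasts 1/12 s, in which the tool goes at most 41.7 mm and 7.16 degrees, less where a joint would pass 70% of its speed; a pose out of reach is approached as far as the arm can. A call with a gripper value outside its range is refused whole. "gripper" is the closure, from 0 (fully open) to 1 (shut), set as the call begins (left out, the last holds). The fingers move at their own pace and stop on an object; "squeeze" is the grip in N (left out, the last holds). Time passes only in rows, so rows that repeat a pose let the fingers close. It gives the time, the measured TCP pose, the force, the opening and the grip force at its end, in the units of the state.
- telemetry.get_state(): the state, without advancing time (a new reading comes with each control period).
- read_camera(name): name is "scene" or "side" or "wrist"; returns a dict with "image" (480x640x3 uint8, red, green, blue), "z_map" (480x640 float32, m along the optical axis (not along the pixel's ray), 0 where there is no reading), "intrinsics" (3x3 intrinsics, pixels), "world_from_camera" (4x4, takes a point from camera to world coordinates); the wrist camera has in their place "mount" (4x4, takes a point from camera to tool coordinates, whose origin is the TCP and whose axes are the flange's). Camera axes: x right, y down, z forward; pixel columns grow to the right and rows downward; lengths in m; the calibration is good to about 2 mm. A picture is of the moment at which its call begins: read the wrist's pose just before it.
- arm.hand_in(): hands the job in; it is judged then, once.
The state is a dict: "time_s": time; "qpos": joint angles; "dq": joint speeds; "joint_torque": joint torques, N m; "tool_pos": TCP position; "eef_rot": TCP orientation; "contact_force": force on the tool from outside, world axes, zero at the start; "moment": the same for the moment, N m; "finger_gap": opening from 0.0 (shut) to 1.0 (fully open); "gripper_force": force on a finger pad.
Only numpy, scipy, OpenCV 4.12 (cv2) and the standard library are available. Lean on these libraries where they do the work, as an engineer would, in place of code of your own. Each camera call takes 0.05 s, during which the arm holds its last target. There are 200 camera calls.

## Task

On the test fixture, take the board carrier by its crank pin and turn it right over its hinge until it lies flat on the other side, showing the face with the brass test pads. Only then pull the spring-loaded contact slide by its black grip towards the front of the fixture (the crank pin's end) until its pointer is level with the index mark, and keep it there: the program finishes while the gripper is still holding the slide at the mark. Leave the parts tray, the bottle and the screwdriver where they are.

Things in the scene. Friction and masses are not known exactly. Their poses are not given: they have to be found in the camera images.
- fixture: Bolted-down aluminium test fixture. Origin on the mat (z = 0) under the middle of the hinge line. Its -x side is the front, facing roughly to the robot; +y is the side where the carrier lies at the start, -y the side where it must end and where the slide is. Base plate 12 mm high, x -72 to 100 mm, y -112 to 112 mm; two hinge posts 48 mm high at x = -67 and 67 mm, y = 0.
- hinge (a point): Middle of the carrier's hinge line, which runs level along the fixture's x axis, 34 mm above the mat.
- carrier (a joint): Angle of the board carrier about the hinge. 0: flat on the fixture's +y side, components up; 1.57: upright; 3.14: flat on the -y side, brass test pads up (stops at both ends). Friction holds it wherever it is left; turning takes 1 to 5 N at the crank pin. Carrier: black frame 120 mm along the hinge by 96 mm, 12 mm thick, round a green circuit board, about 0.22 kg.
- crank_pin (a point): Grip point on the carrier's steel crank pin: 12 mm thick, parallel to the hinge, sticking out 48 mm at the carrier's front, with a 16 mm head. On the pin's axis, 24 mm from the frame, 84 mm in front of point hinge, 85 mm from the hinge line; only the mat is below (34 mm when flat). The round pin turns in the fingers, so it can be led round in an arc, tool vertical, fingers closing across it.
- slide (a joint): Travel of the contact slide towards the front (fixture -x), m. 0: home; 0.075: end stop. A spring pulls it home with about 6 N at 0, rising by 1.4 N per 10 mm. The slide is an aluminium block with a black grip on a post; behind it a rod leads to an aluminium contact bar (top 65 mm above the mat, 125 mm behind the grip) that is drawn towards the board; 0.25 kg.
- slide_grip (a point): Centre of the slide's black grip, an upright plate 14 mm thick (along fixture x), 50 mm wide (along y), 30 mm high, top 75 mm above the mat; moves with the slide. The fingers can close on it from above along the fixture's x. Before and behind it is free down to 37 mm above the mat (block and rod lie below).
- pointer_tip (a point): Tip of the slide's small steel pointer, 4 mm wide, sticking out to the fixture's -y side at the foot of the slide, 26 mm above the mat; right beside the grip's centre (same x in the fixture), and moves with the slide.
- mark: Index mark: small grey clip on the mat at the outer (-y) side of the slide, with a white upright fin 4 mm thick, top 32 mm above the mat. Fixed, but placed differently each time, 25 to 50 mm in front of the pointer's home. Origin on the mat at mid-thickness of the fin, axes as the fixture's. Pointer and mark are level when both have the same x in the fixture's frame. It does not stop the slide.
- tray: Bystander: black divided parts tray, 160 x 110 x 30 mm, origin at the centre of its underside.
- dispenser: Bystander: white bottle, 54 mm in diameter, 130 mm high, origin at the centre of its underside.
- driver: Bystander: screwdriver 170 mm long, lying along its x axis.

How it is judged:
On the way:
1. the carrier lies flat on the other side, test pads up, at rest, with the slide still home (value of joint carrier above 2.99159 rad and velocity of joint carrier between -0.1 and 0.1 rad/s and value of joint slide below 0.01 m), for 0.2 s.
At the end, for the whole second after the job is handed in: Through the last second the carrier lies flat on its other side (within 0.15 rad of its stop), the slide's pointer is within 5 mm of the index mark along the slide's travel and still, and the gripper's fingers hold the slide (contact force above 2 N) (value of joint carrier above 2.99159 rad and x of pointer_tip in the frame of mark between -0.005 and 0.005 m and velocity of joint slide between -0.01 and 0.01 m/s and contact force between the fingers and slide above 2 N); the arm keeps its last pose, push and grip.
It fails at once if the slide is pulled out more than 10 mm before the board is turned over (value of joint slide above 0.01 m and value of joint carrier below 2.89159 rad).
It fails at once if the parts tray is disturbed (moved more than 20 mm) (distance of tray from where it was at the start of the episode above 0.02 m).
It fails at once if the bottle is disturbed (moved more than 20 mm) (distance of dispenser from where it was at the start of the episode above 0.02 m).
It fails at once if the screwdriver is disturbed (moved more than 20 mm) (distance of driver from where it was at the start of the episode above 0.02 m).
It also fails if it takes over 46 s, if anything falls off the work surface, if the arm or the gripper's body presses on something with over 40 N, if the wrist force passes 120 N, or if a joint passes its speed limit or range.

## Working session

There is one attempt and no reset: what is moved stays moved. The work goes in short steps, Python scripts to look and compute and a tool call to move; the robot and the scene stay as the last step left them, time stands still between calls to the robot, and variables do not carry over. Pictures are saved under pics/ and viewed, at most 10 in all, crops included, and the job is handed in when it is done.

Besides the shell and the picture viewer there is one more tool, called after "Emit:" as a command line: name --pt "numbers of a row" for each row, then --argument value for the rest. send_rows: Moves the arm, as the interface text tells. Its arguments: {"type":"object","properties":{"rows":{"type":"array"},"gripper":{"type":"number"},"squeeze":{"type":"number"}},"required":["rows"]}

```bash
mkdir -p pics; cat > h.py <<'E'
import numpy as np, cv2
from cell import telemetry, read_camera, arm
def cam(n):
    s=telemetry.get_state(); c=read_camera(n)
    if n=="wrist":
        from scipy.spatial.transform import Rotation as R
        q=s["eef_rot"]; T=np.eye(4); T[:3,:3]=R.from_quat([q[1],q[2],q[3],q[0]]).as_matrix(); T[:3,3]=s["tool_pos"]
        c["world_from_camera"]=T@c["mount"]
    return c
def pts(c):
    K=c["intrinsics"]; z=c["z_map"]; v,u=np.mgrid[:480,:640]
    P=np.stack([(u-K[0,2])/K[0,0]*z,(v-K[1,2])/K[1,1]*z,z],-1)
    T=c["world_from_camera"]; W=P@T[:3,:3].T+T[:3,3]; W[z==0]=np.nan
    return W
def ray(c,u,v,h):
    K=c["intrinsics"];T=c["world_from_camera"]
    d=T[:3,:3]@np.array([(u-K[0,2])/K[0,0],(v-K[1,2])/K[1,1],1]); o=T[:3,3]
    return o+d*(h-o[2])/d[2]
def save(n,im): cv2.imwrite(f"pics/{n}.png",im[...,::-1])
E
python3 - <<'E'
from h import *
s=telemetry.get_state(); print({k:np.round(v,3) for k,v in s.items()})
for n in ["scene","side","wrist"]:
    c=cam(n); np.savez(f"{n}0.npz",**c); save(n+"0",c["image"]); print(n,np.round(c["world_from_camera"],3).tolist())
E
```

```text
{'time_s': np.float64(0.0), 'qpos': array([-0.128,  0.049,  0.098,  1.622,  0.   ,  1.443]), 'dq': array([-0.001,  0.001, -0.002,  0.001, -0.001,  0.   ]), 'joint_torque': array([ 0.0000e+00, -3.3878e+01,  3.2002e+01,  2.0000e-02, -0.0000e+00,
        0.0000e+00]), 'tool_pos': array([0.524, 0.   , 0.23 ]), 'eef_rot': array([-0.001,  0.707,  0.707, -0.001]), 'contact_force': array([ 0.306, -0.43 , -0.29 ]), 'moment': array([ 0.001, -0.003,  0.017]), 'gripper_force': np.float64(0.0), 'finger_gap': np.float64(1.001)}
scene [[0.03, 0.87, -0.493, 1.179], [1.0, -0.029, 0.009, 0.045], [-0.006, -0.493, -0.87, 1.204], [0.0, 0.0, 0.0, 1.0]]
side [[0.962, -0.193, 0.192, 0.337], [-0.272, -0.642, 0.717, -0.64], [-0.015, -0.742, -0.67, 0.723], [0.0, 0.0, 0.0, 1.0]]
wrist [[1.0, 0.0, -0.002, 0.525], [-0.0, -0.95, -0.311, 0.081], [-0.002, 0.311, -0.95, 0.373], [0.0, 0.0, 0.0, 1.0]]
```

View pics/scene0.png

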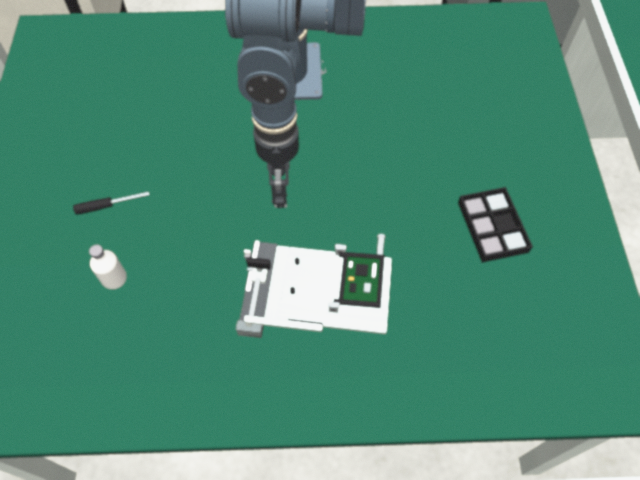

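View pics/side0.png

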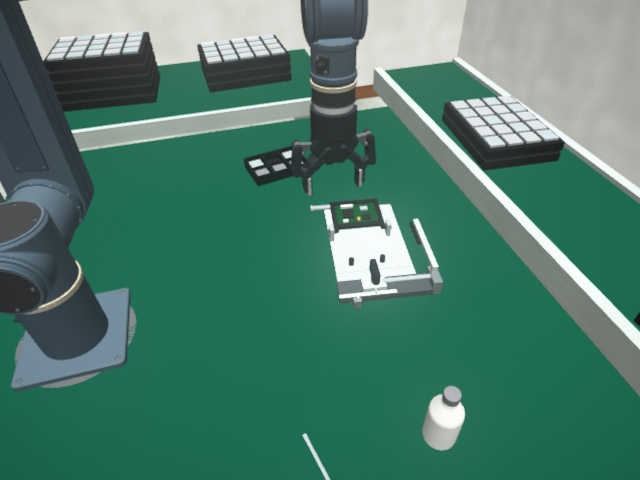

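The scene view shows the fixture at about (240–390, 240–335), with the pin at (380, 245), the black grip at (258, 263) and the mark clip near (248, 253). The tray, bottle and screwdriver are well away from it. Next I'll measure.

```bash
python3 - <<'E'
from h import *
L=lambda n:dict(np.load(f"{n}0.npz"))
a=L("scene");b=L("side")
A=cv2.resize(a["image"][225:345,225:405],None,fx=4,fy=4,interpolation=cv2.INTER_CUBIC)
save("scrop",A)
B=cv2.resize(b["image"][185:315,300:450],None,fx=4.5,fy=4.5,interpolation=cv2.INTER_CUBIC); save("bcrop",B)
W=pts(a)
for u,v in [(380,245),(381,240),(258,263),(248,253),(340,248),(333,308),(300,280),(272,250),(387,328),(361,280)]: print(u,v,np.round(W[v,u],4), np.round(ray(a,u,v,0.034),4))
E
```

```text
380 245 [0.5528 0.2024 0.0432] [0.5479 0.2036 0.034 ]
381 240 [0.5404 0.2056 0.0426] [0.5356 0.2068 0.034 ]
258 263 [ 0.6037 -0.0558  0.0753] [ 0.5827 -0.0595  0.034 ]
248 253 [ 0.5532 -0.0822  0.0253] [ 0.5579 -0.0813  0.034 ]
340 248 [0.5605 0.1159 0.0493] [0.5523 0.1168 0.034 ]
333 308 [0.6914 0.0952 0.035 ] [0.6909 0.0952 0.034 ]
300 280 [0.615  0.0288 0.0116] [0.6256 0.0291 0.034 ]
272 250 [ 0.5426 -0.0309  0.0159] [ 0.5523 -0.0298  0.034 ]
387 328 [ 7.248e-01  2.062e-01 -2.000e-04] [0.7377 0.2016 0.034 ]
361 280 [0.6315 0.1565 0.0376] [0.6298 0.1568 0.034 ]
```

View pics/scrop.png

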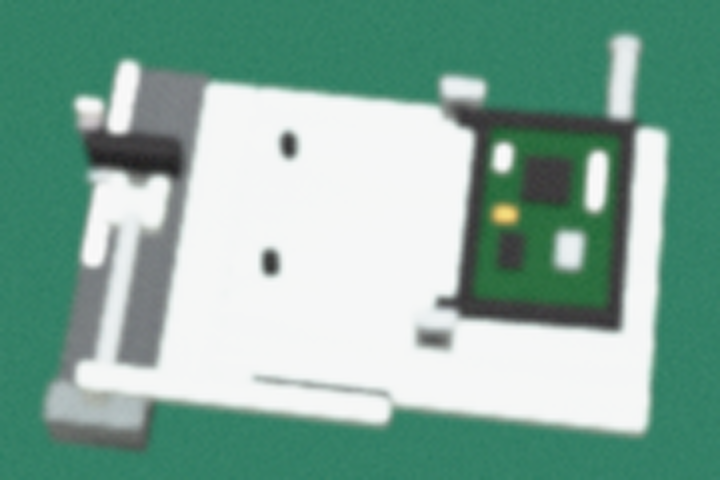

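View pics/bcrop.png

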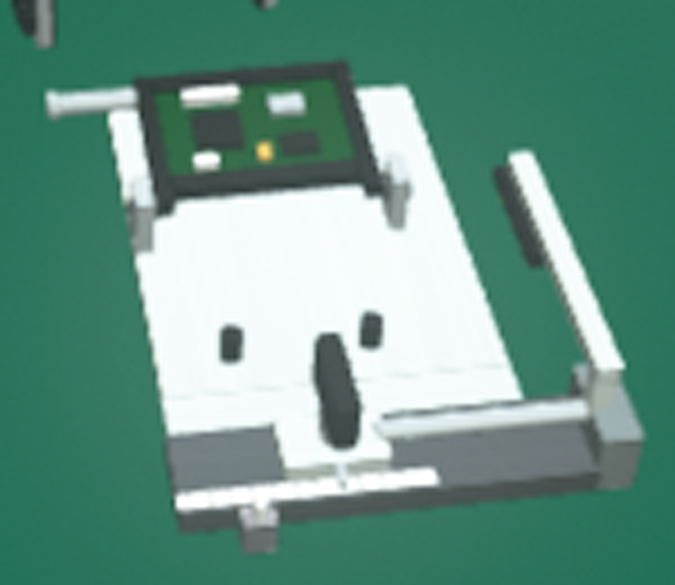

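The crops show the pin running (622,120)→(625,40), the post tops at (463,86) and (435,315), and the grip centre at (135,150) in the scene crop. In the side crop the pointer tip is at (342,478) and the mark fin at (262,500).

```bash
python3 - <<'E'
from h import *
L=lambda n:dict(np.load(f"{n}0.npz"))
a=L("scene");b=L("side")
S=lambda x,y,h:ray(a,225+x/4,225+y/4,h)
D=lambda x,y,h:ray(b,300+x/4.5,185+y/4.5,h)
R=np.round
f,r=S(463,84,.048),S(435,315,.048); fb,rb=D(143,185,.048),D(398,160,.048)
print("posts scene",R(f,4),R(r,4),"side",R(fb,4),R(rb,4))
for q,w in [((205,82),(665,130)),((665,130),(645,433))]:
  p,o=S(*q,.012),S(*w,.012); print("edge",R(p,4),R(o,4),"ang",np.degrees(np.arctan2(*(o-p)[1::-1])))
print("pin base/tip scene",R(S(621,118,.034),4),R(S(625,42,.034),4)," side",R(D(136,98,.036),4),R(D(48,104,.036),4))
print("grip scene",R(S(135,146,.075),4),"side top",R(D(330,345,.075),4),R(D(340,420,.075),4))
print("ptr side",R(D(342,482,.026),4),"mark side",R(D(262,496,.032),4),"mark scene",R(S(88,104,.032),4))
# depth-based grip top + yaw
W=pts(a); hs=a["image"].astype(int).sum(2)
m=(hs<170)&(W[...,2]>.06)&(W[...,2]<.09)&(W[...,0]>.55)&(W[...,0]<.65)&(np.abs(W[...,1])<.15)
print(m.sum(),R(W[m].min(0),4),R(W[m].max(0),4),R(W[m].mean(0),4))
E
```

```text
posts scene [0.555  0.1178 0.048 ] [0.6876 0.0966 0.048 ] side [0.5543 0.1182 0.048 ] [0.6869 0.0991 0.048 ]
edge [ 0.5296 -0.0218  0.012 ] [0.5677 0.2284 0.012 ] ang 81.3285461152334
edge [0.5677 0.2284 0.012 ] [0.7407 0.202  0.012 ] ang -8.685225109941761
pin base/tip scene [0.571  0.2022 0.034 ] [0.5245 0.2083 0.034 ]  side [0.5751 0.2035 0.036 ] [0.5274 0.2124 0.036 ]
grip scene [ 0.6002 -0.0543  0.075 ] side top [ 0.5953 -0.0433  0.075 ] [ 0.5835 -0.0878  0.075 ]
ptr side [ 0.5896 -0.0822  0.026 ] mark side [ 0.5503 -0.0846  0.032 ] mark scene [ 0.5518 -0.0838  0.032 ]
78 [ 0.5978 -0.0791  0.0602] [ 0.6087 -0.0335  0.0761] [ 0.6031 -0.0554  0.0682]
```

Emit:
send_rows --pt "0.8 0.1 0.3 -0.12" --pt "1.6 0.2 0.6 -0.24" --pt "2.5 0.3 0.9 -0.36" --pt "3.4 0.4 1.2 -0.48" --pt "4.3 0.5 1.5 -0.6" --pt "5.2 0.6 1.8 -0.72" --pt "6.1 0.7 2.1 -0.84" --pt "7.0 0.8 2.4 -0.96" --pt "7.8 0.9 2.6 -1.08" --pt "8.2 0.95 2.6 -1.2" --gripper 0 --squeeze 30

```text
time_s: 0.98
tool_pos: [0.5475, 0.2071, 0.1639]
eef_rot: [-0.002, 0.18, 0.984, -0.0]
contact_force: [-0.3, -1.0, -0.5]
finger_gap: 1.0
gripper_force: 0.0
```

Emit:
send_rows --pt "0 0 0 -0.12" --pt "0 0 0 -0.219" --pt "0 0 0 -0.219" --pt "0 0 0 -0.219" --pt "0 0 0 -0.219"

```text
time_s: 1.4
tool_pos: [0.5486, 0.2048, 0.1661]
eef_rot: [-0.0, 0.077, 0.997, -0.0]
contact_force: [-0.4, 0.1, -1.1]
finger_gap: 1.001
gripper_force: 0.0
```

```bash
cat >> h.py <<'E'
from scipy.spatial.transform import Rotation as Ro
def tool():
    s=telemetry.get_state(); q=s["eef_rot"]; return np.array(s["tool_pos"]),Ro.from_quat([q[1],q[2],q[3],q[0]]).as_matrix(),s
E
python3 - <<'E'
from h import *
p,M,s=tool(); print(p.round(4),M.round(3),s["time_s"],np.round(s["qpos"],3))
c=cam("wrist"); np.savez("wrist1.npz",**c); save("wrist1",c["image"])
W=pts(c); ex=np.array([.9885,-.1513,0]); ey=np.array([.1513,.9885,0]); H=np.array([.621,.1075,0])
X=(W-H)@ex; Y=(W-H)@ey; Z=W[...,2]
for lo in (-.11,-.103,-.095,-.085,-.075,-.067):
  m=(X>lo)&(X<lo+.006)&(Y>.05)&(Y<.12)&(Z>.03)&(Z<.06)
  print(lo,m.sum(),Y[m].min().round(4) if m.any() else 0,Y[m].max().round(4) if m.any() else 0,np.nanmax(Z[m]).round(4) if m.any() else 0)
E
```

```text
[0.5486 0.2048 0.1661] [[-0.988  0.154 -0.   ]
 [ 0.154  0.988 -0.   ]
 [ 0.    -0.    -1.   ]] 1.4 [0.243 0.201 0.138 1.508 0.    0.397]
-0.11 172 0.0781 0.0936 0.0501
-0.103 105 0.0805 0.0912 0.0481
-0.095 96 0.0805 0.0912 0.0474
-0.085 94 0.0803 0.0913 0.0479
-0.075 95 0.0803 0.0913 0.0478
-0.067 279 0.0501 0.0966 0.048
```

View pics/wrist1.png

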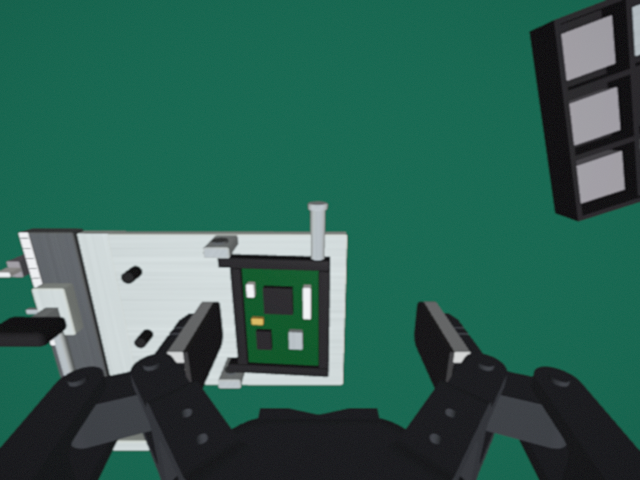

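The pin is centred between the fingers at (317, 230) in the wrist view, and the measured 85 mm radius agrees with what was given. I'll descend and grip.

Emit:
send_rows --pt "0.08 0 1.0 0" --pt "0.08 0 2.0 0" --pt "0.08 0 3.0 0" --pt "0.08 0 4.0 0" --pt "0.08 0 4.8 0" --pt "0.08 0 5.4 0" --pt "0.08 0 5.8 0" --pt "0.08 0 6.0 0" --pt "0.08 0 6.0 0" --pt "0.08 0 6.0 0"

```text
time_s: 2.28
tool_pos: [0.5473, 0.2053, 0.0171]
eef_rot: [0.001, 0.076, 0.997, 0.0]
contact_force: [0.3, 0.4, 0.8]
finger_gap: 1.001
gripper_force: 0.0
```

Emit:
send_rows --pt "0 0 0 0" --pt "0 0 0 0" --pt "0 0 0 0" --pt "0 0 0 0" --pt "0 0 0 0" --pt "0 0 0 0" --pt "0 0 0 0" --pt "0 0 0 0" --pt "0 0 0 0" --pt "0 0 0 0" --gripper 1 --squeeze 30

```text
time_s: 3.12
tool_pos: [0.5467, 0.2044, 0.0163]
eef_rot: [-0.0, 0.076, 0.997, -0.001]
contact_force: [-0.8, -3.7, 0.3]
finger_gap: 0.133
gripper_force: 29.2
```

```bash
python3 - <<'E'
import numpy as np
r=85/25
for k in range(1,41):
    a=np.pi*k/40; print(k,round(r*(np.cos(a)-1),2),round(-r*np.sin(a),2),end=' | ')
E
```

```text
1 -0.01 -0.27 | 2 -0.04 -0.53 | 3 -0.09 -0.79 | 4 -0.17 -1.05 | 5 -0.26 -1.3 | 6 -0.37 -1.54 | 7 -0.5 -1.78 | 8 -0.65 -2.0 | 9 -0.81 -2.21 | 10 -1.0 -2.4 | 11 -1.19 -2.59 | 12 -1.4 -2.75 | 13 -1.62 -2.9 | 14 -1.86 -3.03 | 15 -2.1 -3.14 | 16 -2.35 -3.23 | 17 -2.61 -3.31 | 18 -2.87 -3.36 | 19 -3.13 -3.39 | 20 -3.4 -3.4 | 21 -3.67 -3.39 | 22 -3.93 -3.36 | 23 -4.19 -3.31 | 24 -4.45 -3.23 | 25 -4.7 -3.14 | 26 -4.94 -3.03 | 27 -5.18 -2.9 | 28 -5.4 -2.75 | 29 -5.61 -2.59 | 30 -5.8 -2.4 | 31 -5.99 -2.21 | 32 -6.15 -2.0 | 33 -6.3 -1.78 | 34 -6.43 -1.54 | 35 -6.54 -1.3 | 36 -6.63 -1.05 | 37 -6.71 -0.79 | 38 -6.76 -0.53 | 39 -6.79 -0.27 | 40 -6.8 -0.0 |
```

Emit:
send_rows --pt "0 -0.01 -0.27 0" --pt "0 -0.04 -0.53 0" --pt "0 -0.09 -0.79 0" --pt "0 -0.17 -1.05 0" --pt "0 -0.26 -1.3 0" --pt "0 -0.37 -1.54 0" --pt "0 -0.5 -1.78 0" --pt "0 -0.65 -2.0 0" --pt "0 -0.81 -2.21 0" --pt "0 -1.0 -2.4 0"

```text
time_s: 3.95
tool_pos: [0.5429, 0.1803, 0.0743]
eef_rot: [-0.001, 0.076, 0.997, 0.0]
contact_force: [4.0, -2.6, -9.2]
finger_gap: 0.125
gripper_force: 29.3
```

Emit:
send_rows --pt "0 -0.19 -0.19 0" --pt "0 -0.4 -0.35 0" --pt "0 -0.62 -0.5 0" --pt "0 -0.86 -0.63 0" --pt "0 -1.1 -0.74 0" --pt "0 -1.35 -0.83 0" --pt "0 -1.61 -0.91 0" --pt "0 -1.87 -0.96 0" --pt "0 -2.13 -0.99 0" --pt "0 -2.4 -1.0 0"

```text
time_s: 4.78
tool_pos: [0.534, 0.1225, 0.1038]
eef_rot: [0.001, 0.075, 0.997, 0.002]
contact_force: [-0.6, 6.0, 2.0]
finger_gap: 0.125
gripper_force: 29.4
```

Emit:
send_rows --pt "0 -0.27 0.01 0" --pt "0 -0.53 0.04 0" --pt "0 -0.79 0.09 0" --pt "0 -1.05 0.17 0" --pt "0 -1.3 0.26 0" --pt "0 -1.54 0.37 0" --pt "0 -1.78 0.5 0" --pt "0 -2.0 0.65 0" --pt "0 -2.21 0.81 0" --pt "0 -2.4 1.0 0"

```text
time_s: 5.62
tool_pos: [0.5244, 0.061, 0.076]
eef_rot: [-0.0, 0.076, 0.997, -0.0]
contact_force: [-3.4, 2.8, 3.3]
finger_gap: 0.125
gripper_force: 32.1
```

Emit:
send_rows --pt "0 -0.19 0.19 0" --pt "0 -0.35 0.4 0" --pt "0 -0.5 0.62 0" --pt "0 -0.63 0.86 0" --pt "0 -0.74 1.1 0" --pt "0 -0.83 1.35 0" --pt "0 -0.91 1.61 0" --pt "0 -0.96 1.87 0" --pt "0 -1.0 2.13 0" --pt "0 -1.0 2.4 0"

```text
time_s: 6.45
tool_pos: [0.5206, 0.0366, 0.0155]
eef_rot: [-0.0, 0.076, 0.997, -0.001]
contact_force: [-3.4, 2.2, 3.5]
finger_gap: 0.126
gripper_force: 35.2
```

Emit:
send_rows --pt "0 0 0.1 0" --pt "0 0 0.15 0" --pt "0 0 0.15 0" --pt "0 0 0.15 0"

```text
time_s: 6.78
tool_pos: [0.5206, 0.0366, 0.0117]
eef_rot: [-0.001, 0.076, 0.997, -0.001]
contact_force: [-2.1, 0.3, -1.8]
finger_gap: 0.122
gripper_force: 34.9
```

```bash
python3 - <<'E'
from h import *
p,M,s=tool(); print(p.round(4),s["contact_force"])
c=cam("scene"); save("scene2",cv2.resize(c["image"][225:345,225:405],None,fx=4,fy=4,interpolation=cv2.INTER_CUBIC))
E
```

```text
[0.5206 0.0366 0.0117] [-2.13135598  0.34069372 -1.8413883 ]
```

View pics/scene2.png

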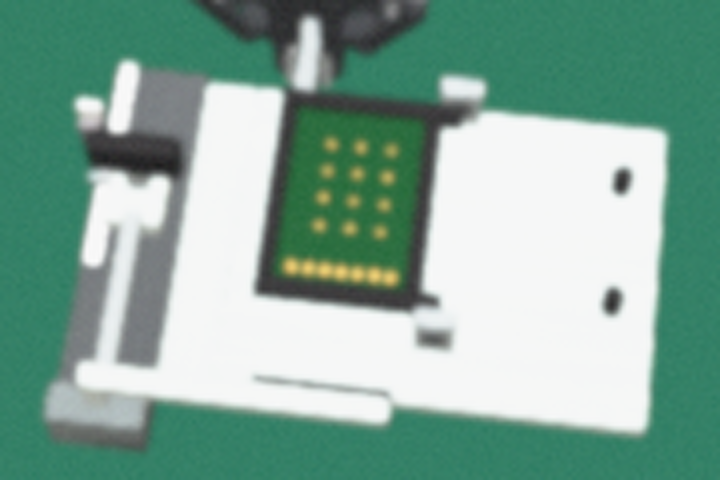

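The carrier is over with the pads showing. I'll press it lightly against the stop, then check the angle by depth.

Emit:
send_rows --pt "0 0 0.1 0" --pt "0 0 0.2 0" --pt "0 0 0.2 0" --pt "0 0 0.2 0"

```text
time_s: 7.17
tool_pos: [0.5207, 0.0366, 0.0112]
eef_rot: [-0.0, 0.076, 0.997, -0.001]
contact_force: [-11.9, -0.9, 17.4]
finger_gap: 0.122
gripper_force: 36.6
```

```bash
python3 - <<'E'
from h import *
c=cam("scene");W=pts(c); ex=np.array([.9885,-.1513,0]); ey=np.array([.1513,.9885,0]); H=np.array([.621,.1075,0])
X=(W-H)@ex; Y=(W-H)@ey; Z=W[...,2]
m=(abs(X)<.045)&(Y<-.025)&(Y>-.075)&(Z>.02)
print(np.polyfit(Y[m],Z[m],1),m.sum())
a=dict(np.load("scene0.npz"));W=pts(a);X=(W-H)@ex; Y=(W-H)@ey; Z=W[...,2]
m=(abs(X)<.045)&(Y>.025)&(Y<.075)&(Z>.02); print("start ref",np.polyfit(Y[m],Z[m],1))
m=(abs(X)<.045)&(Y<-.03)&(Y>-.09); print("plate ref",np.polyfit(Y[m],Z[m],1))
E
```

```text
[-0.91873432  0.00597939] 958
start ref [0.07568883 0.03653465]
plate ref [-10.75276223  -0.49365549]
```

A force of 17 N with no further movement shows the carrier is on its stop. I'll release and rise.

Emit:
send_rows --pt "0 0 -0.1 0" --pt "0 0 -0.1 0" --pt "0 0 -0.1 0" --pt "0 0 -0.1 0" --pt "0 0 -0.1 0" --pt "0 0 -0.1 0" --pt "0 0 -0.5 0" --pt "0 0 -1.2 0" --pt "0 0 -2.2 0" --pt "0 0 -3.2 0" --gripper 0

```text
time_s: 8.05
tool_pos: [0.5202, 0.0373, 0.0881]
eef_rot: [-0.001, 0.076, 0.997, -0.0]
contact_force: [-0.2, -0.0, -0.4]
finger_gap: 0.997
gripper_force: 0.0
```

Emit:
send_rows --pt "0 0 -1 0.12" --pt "0 0 -2 0.24" --pt "0 0 -3 0.36" --pt "-0.5 -0.4 -3.5 0.48" --pt "-1 -0.9 -3.5 0.6" --pt "-1.5 -1.4 -3.5 0.72" --pt "-2 -1.9 -3.5 0.84" --pt "-2.5 -2.4 -3.5 0.96" --pt "-3 -2.8 -3.5 1.08" --pt "-3.5 -3.1 -3.5 1.2"

```text
time_s: 8.88
tool_pos: [0.5963, -0.0537, 0.1757]
eef_rot: [0.0, 0.628, 0.778, 0.0]
contact_force: [-0.1, 0.9, 0.8]
finger_gap: 1.001
gripper_force: 0.0
```

Emit:
send_rows --pt "0 0 0 0.12" --pt "0 0 0 0.24" --pt "0 0 0 0.36" --pt "0 0 0 0.371" --pt "0 0 0 0.371" --pt "0 0 0 0.371"

```text
time_s: 9.38
tool_pos: [0.5959, -0.0526, 0.1754]
eef_rot: [0.0, 0.758, 0.652, 0.0]
contact_force: [0.6, -0.5, -1.1]
finger_gap: 1.003
gripper_force: 0.0
```

```bash
python3 - <<'E'
from h import *
p,M,s=tool(); print(p.round(4),M.round(3).tolist(),s["time_s"],np.round(s["qpos"],3))
c=cam("wrist"); np.savez("wrist2.npz",**c); save("wrist2",c["image"])
c=cam("scene");np.savez("scene3.npz",**c);c=cam("side");np.savez("side3.npz",**c)
E
```

```text
[ 0.5959 -0.0526  0.1754] [[0.149, 0.989, 0.0], [0.989, -0.149, -0.0], [-0.0, 0.0, -1.0]] 9.3833 [-0.2    0.234  0.194  1.531 -0.     1.52 ]
```

View pics/wrist2.png

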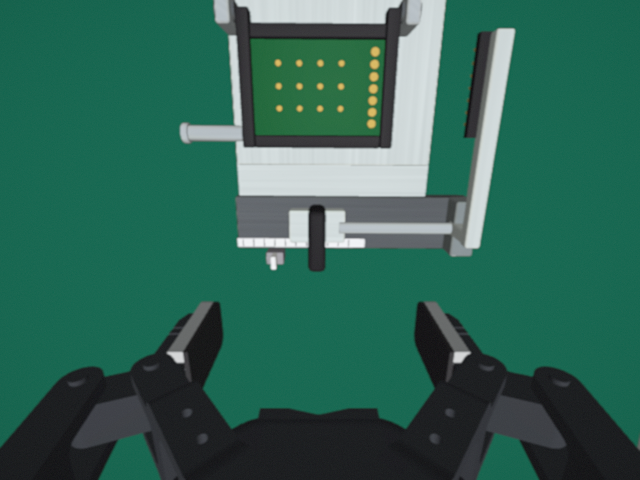

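The wrist view shows the grip at (317, 238), the mark's white fin at (273, 264), and the carrier flat with the pads up. Next is the travel measurement.

```bash
python3 - <<'E'
from h import *
c=dict(np.load("wrist2.npz")); im=c["image"]
ex=np.array([.989,-.149,0]); ey=np.array([.149,.989,0]); T=np.array([.5959,-.0526,0])
def F(p): d=p-T; return np.round([d@ex,d@ey],4)
g=im.astype(int).sum(2)
# black grip
m=(g<130).astype(np.uint8); m[:200]=0;m[280:]=0;m[:,:290]=0;m[:,345:]=0
n,l,st,ce=cv2.connectedComponentsWithStats(m); print("grip",st[1:],ce[1:])
w=(im.min(2)>185).astype(np.uint8); w[:254]=0;w[275:]=0;w[:,:255]=0;w[:,290:]=0
n,l,st,ce=cv2.connectedComponentsWithStats(w); print("fin",st[1:],ce[1:])
W=pts(c)
for v in (220,238,255): print("row",v,np.where(m[v])[0][[0,-1]],W[v,317].round(4))
print("grip top ends",F(ray(c,317,206,.075)),F(ray(c,317,270,.075)),"fin",F(ray(c,273,268,.032)),F(ray(c,273,258,.032)), W[264,273])
p=dict(np.load("side3.npz"))
D=lambda x,y,h:ray(p,300+x/4.5,185+y/4.5,h)
print("side ptr",F(D(342,482,.026)),"mark",F(D(262,496,.032)))
B=p["image"][270:305,335:400]; save("bc3",cv2.resize(B,None,fx=12,fy=12,interpolation=cv2.INTER_CUBIC))
X=(W-T)@ex;Y=(W-T)@ey;Z=W[...,2]
q=(X>-.06)&(X<.06)&(Y>.09)&(Y<.14)&(Z>.02)&(Z<.07); print(np.polyfit(Y[q],Z[q],1))
E
```

```text
grip [[309 205  15  66 286]
 [318 242   7  29  53]
 [320 266   1   1   1]] [[314.5979021  228.46153846]
 [322.69811321 257.88679245]
 [320.         266.        ]]
fin [[270 257   6  13  66]] [[272.6969697  262.40909091]]
row 220 [310 323] [ 0.5972 -0.0364  0.0756]
row 238 [310 323] [ 0.595  -0.0507  0.0746]
row 255 [309 324] [ 0.593  -0.0644  0.0749]
grip top ends [-0.0011  0.0268] [-0.0012 -0.0247] fin [-0.0421 -0.0414] [-0.0417 -0.0314] [ 0.54913808 -0.08277546  0.03336897]
side ptr [-0.0018 -0.0302] mark [-0.0403 -0.0384]
[0.00042274 0.03655599]
```

View pics/bc3.png

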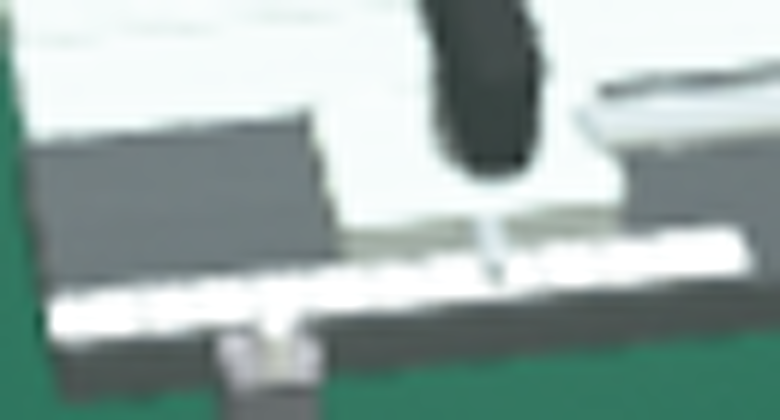

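Emit:
send_rows --pt "0.04 -0.05 1.0 0" --pt "0.04 -0.05 2.0 0" --pt "0.04 -0.05 3.0 0" --pt "0.04 -0.05 4.0 0" --pt "0.04 -0.05 4.7 0" --pt "0.04 -0.05 5.1 0" --pt "0.04 -0.05 5.3 0" --pt "0.04 -0.05 5.3 0" --pt "0.04 -0.05 5.3 0"

```text
time_s: 10.28
tool_pos: [0.5955, -0.0515, 0.0436]
eef_rot: [0.001, 0.759, 0.651, 0.0]
contact_force: [0.1, -0.2, -0.1]
finger_gap: 1.0
gripper_force: 0.0
```

Emit:
send_rows --pt "0 0 0 0" --pt "0 0 0 0" --pt "0 0 0 0" --pt "0 0 0 0" --pt "0 0 0 0" --pt "0 0 0 0" --pt "0 0 0 0" --pt "0 0 0 0" --pt "0 0 0 0" --pt "0 0 0 0" --gripper 1 --squeeze 70

```text
time_s: 11.12
tool_pos: [0.5947, -0.0514, 0.043]
eef_rot: [0.0, 0.759, 0.651, -0.0]
contact_force: [-1.9, 0.4, 4.6]
finger_gap: 0.156
gripper_force: 70.0
```

Emit:
send_rows --pt "0 -0.15 0 0" --pt "0 -0.3 0 0" --pt "0 -0.5 0 0" --pt "0 -0.7 0 0" --pt "0 -0.9 0 0" --pt "0 -1.1 0 0" --pt "0 -1.3 0 0" --pt "0 -1.5 0 0" --pt "0 -1.6 0 0" --pt "0 -1.6 0 0"

```text
time_s: 11.95
tool_pos: [0.5591, -0.0458, 0.0431]
eef_rot: [0.003, 0.759, 0.651, 0.003]
contact_force: [10.5, -0.6, -3.3]
finger_gap: 0.154
gripper_force: 69.4
```

```bash
python3 - <<'E'
from h import *
p,M,s=tool(); print(p.round(4),M.round(3).tolist(),s["contact_force"])
c=cam("wrist"); np.savez("wrist4.npz",**c); save("wrist4",c["image"])
p=cam("side"); np.savez("side4.npz",**p)
save("bc4",cv2.resize(p["image"][270:305,335:400],None,fx=12,fy=12,interpolation=cv2.INTER_CUBIC))
E
```

```text
[ 0.5591 -0.0458  0.0431] [[0.151, 0.988, 0.009], [0.988, -0.151, -0.001], [0.001, 0.009, -1.0]] [10.48433034 -0.57533814 -3.34883122]
```

View pics/bc4.png

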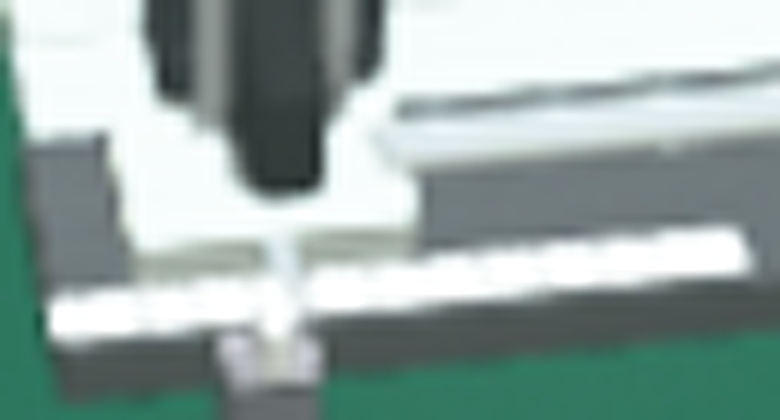

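View pics/wrist4.png

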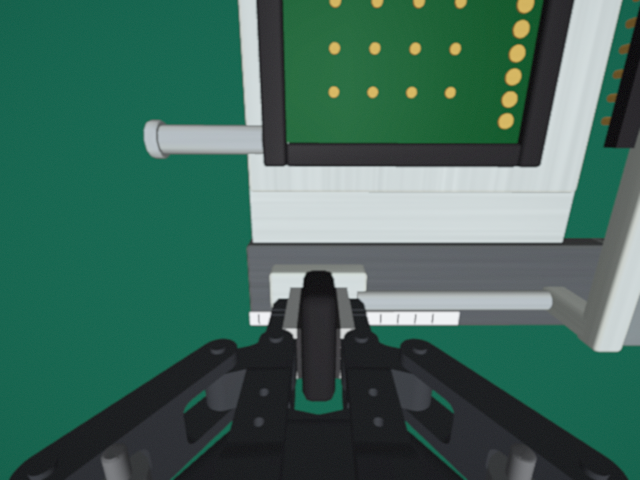

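The pointer now sits almost in front of the fin: in the side crop the tip is at about (287, 285) and the fin is centred at about (277, 325). I'll check this numerically by projecting fixture lines into the side view.

```bash
python3 - <<'E'
from h import *
ex=np.array([.989,-.149,0]); ey=np.array([.149,.989,0]); T=np.array([.5959,-.0526,0])
c=dict(np.load("side4.npz")); K=c["intrinsics"]; V=np.linalg.inv(c["world_from_camera"])
def P(x,y,z):
    w=T+x*ex+y*ey; w[2]=z; q=V[:3,:3]@w+V[:3,3]; q=K@(q/q[2]); return np.round([(q[0]-335)*12+6,(q[1]-270)*12+6],0)
print("fin outer top/bottom, wrist est",P(-.0419,-.0414,.032),P(-.0419,-.0414,.02),"inner top",P(-.0419,-.0314,.032))
print("ptr tip home",P(-.00115,-.03,.026),"ptr now",P(-.00115-.0362,-.03,.026),"at -.0419",P(-.0419,-.03,.026))
print("ptr home base",P(-.00115,-.022,.026),"now",P(-.0374,-.022,.026))
s=dict(np.load("side3.npz"))
for n,d in (("home",s),("now",c)):
    for v in (288,289,290,291,292,293,294,295,296,297,298,299): print(n,v,d["image"][v,353:366].min(1) if n=="now" or v>293 else d["image"][v,370:383].min(1))
# wrist edge vs. scene estimate
a=dict(np.load("scene3.npz")); F=lambda p:np.round([(p-T)@ex,(p-T)@ey],4)
w=a["image"][245:262,242:256].min(2); print(w)
E
```

```text
fin outer top/bottom, wrist est [278. 323.] [276. 370.] inner top [268. 278.]
ptr tip home [501. 270.] ptr now [292. 293.] at -.0419 [265. 295.]
ptr home base [492. 235.] now [283. 257.]
home 288 [192 183 177 168 185 218 203 172 168 167 166 165 166]
home 289 [169 168 167 160 173 211 209 174 162 162 164 166 163]
home 290 [164 165 161 168 179 208 222 199 194 191 216 234 231]
home 291 [197 226 231 236 229 214 225 237 248 239 250 255 255]
home 292 [240 253 255 255 251 205 181 249 255 250 248 254 255]
home 293 [252 252 255 254 252 230 202 246 253 247 232 245 251]
home 294 [255 255 251 250 254 255 255 251 252 255 255 254 251]
home 295 [255 254 253 247 253 254 254 238 239 251 251 248 227]
home 296 [251 248 234 226 252 253 228 172 153 128 119 111 103]
home 297 [149 162 151 185 246 244 188 137 101  87  83  81  79]
home 298 [162 203 187 165 193 208 189 174 130  79  79  79  80]
home 299 [152 187 183 171 178 194 188 199 161  77  77  76  76]
now 288 [249 249 248 248 247 245 243 240 238 238 239 238 237]
now 289 [239 238 237 236 236 233 219 196 185 175 170 166 164]
now 290 [175 171 167 169 206 223 
[... 890 characters left out ...]
4  82  81  80  77  72  62  57  51  73 106 135 178]
 [ 83  89  89  90  89  91  78  68  51  58  76 108 134 157]
 [ 83  84  89  92  91  86  84  67  57  57  77 104 128 148]
 [ 78  80  79  85  84  82  74  66  55  53  69 103 131 149]
 [ 68  73  70  78  78  71  68  61  54  54  68 103 138 164]
 [ 59  60  71  77  68  62  61  55  54  53  70 112 152 184]
 [ 51  60  72  81  75  62  58  57  53  57  86 131 175 199]
 [ 53  59  73  82  84  66  59  56  54  60  87 136 174 189]
 [ 51  55  67  74  76  68  63  62  58  61  78 101 125 138]
 [ 52  52  59  69  70  67  64  59  63  63  63  70  76  78]
 [ 46  55  56  57  61  59  63  59  62  63  62  62  64  66]
 [ 51  55  51  55  52  55  54  63  59  61  60  63  64  64]]
```

Both views put the pointer about 4.6 mm short of the mark, so I'll pull that much more.

Emit:
send_rows --pt "0 -0.06 0 0" --pt "0 -0.12 0 0" --pt "0 -0.18 0 0" --pt "0 -0.18 0 0" --pt "0 -0.18 0 0" --pt "0 -0.18 0 0" --pt "0 -0.18 0 0" --pt "0 -0.18 0 0"

```text
time_s: 12.72
tool_pos: [0.5553, -0.0453, 0.0431]
eef_rot: [0.003, 0.759, 0.651, 0.003]
contact_force: [11.4, -1.1, -3.8]
finger_gap: 0.153
gripper_force: 69.3
```

```bash
python3 - <<'E'
from h import *
p,M,s=tool(); print(p.round(4),M[:,2].round(3),s["contact_force"],s["gripper_force"])
c=cam("side")
for v in range(288,296): print(v,c["image"][v,350:364].min(1))
W=pts(cam("scene")); H=np.array([.621,.1075,0]); X=(W-H)@[.989,-.149,0];Y=(W-H)@[.149,.989,0];Z=W[...,2]
q=(abs(X)<.045)&(Y<-.03)&(Y>-.08)&(Z>.02)&(Z<.06); print(np.polyfit(Y[q],Z[q],1),q.sum())
print(tool()[0].round(4))
E
```

```text
[ 0.5553 -0.0453  0.0431] [ 0.009 -0.001 -1.   ] [11.37766608 -1.08775558 -3.80283026] 69.28491353988647
288 [249 249 249 249 249 248 248 247 245 243 240 238 238 239]
289 [240 238 239 239 239 240 240 234 226 213 195 184 175 169]
290 [199 190 181 174 172 197 218 197 170 169 167 167 166 167]
291 [170 168 167 167 161 194 224 203 167 163 162 166 166 162]
292 [161 164 165 162 169 184 218 224 199 195 192 217 234 231]
293 [192 217 234 232 237 227 239 251 249 249 244 252 255 255]
294 [244 249 254 255 255 252 252 254 255 255 252 252 255 255]
295 [254 248 253 255 255 250 242 253 255 254 239 240 252 252]
[-0.00813647  0.03471235] 908
[ 0.5553 -0.0452  0.0431]
```

```bash
python3 -c "
from cell import arm; print(arm.hand_in())"
```

```text
the job is handed in; nothing more can be done
None
```

I turned the carrier over so it lies flat with the test pads up, then pulled the slide until its pointer was about 0.6 mm short of the mark by my measurement. I handed the job in with the gripper still holding it at about 12.9 s; no verdict came back.

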